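# Sweep the carrot tops off the prep board into the loaf dish

## Robot

A 6-joint arm with a two-finger parallel gripper is mounted at the origin on the work surface. World frame = base frame: x ahead of the robot, y to its left, z up, the work surface at z = 0. Lengths are in m, angles in degrees, forces in N, time in s.
With the tool pointing down it reaches from about 0.3 to 0.75 m from the base axis. Payload 8.5 kg.
Tool frame: the origin (TCP) lies at the very end of the fingers, on their centre line; the grasp point (between the pads) lies 19 mm behind it; y points along the fingers, z is the direction in which the jaws open and shut, and the axes are right-handed (so a half turn about y gives the same grasp; the last joint's range is limited). The gripper opens to 85 mm and grips with 20 to 120 N. Pads are 22 mm wide; open, the fingers measure 114 mm over their backs; the gripper's body (76 mm by 85 mm) begins 54 mm behind the grasp point. The pads swing forward as they close: fully open they stand 13 mm farther back than shut.
Start: joints at [57.966, 21.807, 74.336, -0, 83.858, -12.336], TCP at [0.185, 0.518, 0.231] pointing down, gripper open.
Joint ranges: [-178.18, 178.18], [-50.72, 133.34], [12.68, 142.11], [-81.47, 261.47], [9.98, 163.14], [-165.26, 165.26]. Speed limits (degrees/s): [136.94, 136.94, 180, 180, 180, 180].

## Interface

Orientations are given as a 3x3 rotation matrix whose columns are the frame's x, y, z axes.
In Python, from rig import env gives the robot as it stands. The module is installed in compiled form; this text tells all that it offers.
- The arm moves only by the tool servo_tool, never from a script. Its argument "rows" is one flat list of numbers, 7 for each row, row after row: the opening, from 0 (shut) to 1 (fully open), then the shift along the world's x, y, z in m, then the turn, a rotation vector about the world's x, y, z in degrees. A call has 1 to 10 rows; each row shifts and turns the commanded pose from where the row before left it; what a row does not reach is not made up. A row lasts 1/12 s, in which the tool goes at most 41.7 mm and 7.16 degrees, less where a joint would pass 70% of its speed; a pose out of reach is approached as far as the arm can. A call with a gripper value outside its range is refused whole. The fingers move at their own pace and stop on an object; "force" is the grip in N (left out, the last holds). Time passes only in rows, so rows that do not move let the fingers close. It gives the time, the measured TCP pose, the force and the opening at its end, in the units of the state.
- env.observe(): the state, without advancing time (a new reading comes with each control period).
- env.get_image(name): name is "scene" or "top" or "wrist"; returns the picture (480x640x3 uint8, red, green, blue); there is no depth.
- env.camera_model(name): a dict with "camera_matrix" (3x3 intrinsics, pixels), "k1" (the pictures are not rectified: a ray, as slopes to the right and down, at radius r is drawn at 1 + k1 r^2 times it, then the intrinsics apply), "R" (3x3) and "t" (3): a world point X has camera coordinates R X + t; the wrist camera has in their place "mount" (4x4, takes a point from camera to tool coordinates, whose origin is the TCP and whose axes are the tool frame's). Camera axes: x right, y down, z forward; pixel columns grow to the right and rows downward; lengths in m; the calibration is good to about 2 mm. A picture is of the moment at which its call begins: read the wrist's pose just before it. camera_model takes no time and is no camera call.
- env.close_job(): hands the job in, once; it reports no verdict.
The state is a dict: "time_s": time; "q": joint angles; "qvel": joint speeds; "joint_efforts": joint torques, N m; "position": TCP position; "tool_rot": TCP orientation; "ft_force": force on the tool from outside, world axes, zero at the start; "wrist_torque": the same for the moment, N m; "grip_width": finger opening in m.
Only numpy, scipy, OpenCV 4.12 (cv2) and the standard library are available. Lean on these libraries where they do the work, as an engineer would, in place of code of your own. Each camera call takes 0.05 s, during which the arm holds its last target.

## Task

Clear the raised prep board: sweep the three carrot tops along it with the fingers and off its end, into the glass loaf dish that stands there to catch them. Only push them, do not pinch, pick up or carry them, and leave the dish, the pinch bowl, the measuring cup and the coaster where they stand. Finish with all three carrot tops lying in the dish.

Things in the scene. Friction and masses are not known exactly. Their poses are not given: they have to be found in the camera images.
- board: raised bamboo prep board, fixed: flat rimless top 280 mm (its x) by 340 mm (its y), upper face 94 mm and underside 74 mm above the origin, which is the centre of its footprint on the counter. Its short ends are the straight edges at its y = +170 and -170 mm, open underneath (supports set in), so a dish can stand partly under either end. Place and yaw vary.
- carrot1_mid (a point): carrot top (cut-off crown end): squat orange stub, 34 mm across its flat cut face, 20 mm high, with rounded shoulders and stubs of green stem on top; about 16 g; lies cut face down on the board, slides when pushed low on its side. Point: on its axis, 10 mm above the cut face. Starts 90 to 100 mm to the -x side of the board's centre line, within 75 mm of mid-board along y.
- carrot2_mid (a point): carrot top (cut-off crown end): squat orange stub, 34 mm across its flat cut face, 20 mm high, with rounded shoulders and stubs of green stem on top; about 16 g; lies cut face down on the board, slides when pushed low on its side. Point: on its axis, 10 mm above the cut face. Starts 43 to 53 mm to the -x side of the board's centre line, within 75 mm of mid-board along y.
- carrot3_mid (a point): carrot top (cut-off crown end): squat orange stub, 34 mm across its flat cut face, 20 mm high, with rounded shoulders and stubs of green stem on top; about 16 g; lies cut face down on the board, slides when pushed low on its side. Point: on its axis, 10 mm above the cut face. Starts within 6 mm of the board's centre line, within 75 mm of mid-board along y.
- loaf_dish: clear glass loaf dish, loose, 0.8 kg, on the counter at either short end of the board (y = + or - 205 mm in the board's frame), length along the board's x, near wall about 25 mm under the end edge, mouth open beyond it. Outside 226 x 122 mm at the rim (270 over the end lugs), 66 mm high; mouth 206 x 102 mm inside the bead of the rim, 196 x 92 mm at the floor. Origin: centre of underside; x along its length, z up.
- measuring_cup: steel measuring cup, loose, empty, 80 mm across, 52 mm high, with a flat handle reaching 135 mm from its axis along its x; stands on the counter at the other end of the board. Origin: centre of its underside. To be left alone.
- pinch_bowl: small yellow silicone pinch bowl, loose, empty, 70 mm across the rim and 36 mm high, standing on the board 85 to 95 mm to the +x side of its centre line. Origin: centre of its underside. To be left alone.
- coaster: round bamboo coaster, loose, 95 mm across, 9 mm thick, lying on the counter to the right of the board (-y side). Origin: centre of its underside. To be left alone.

How it is judged (in metres and radians):
At the end, for the whole second after the job is handed in: All three carrot tops are inside the loaf dish (their middles within its walls and below its rim) and at rest (under 30 mm/s); the dish stands upright, and the dish, the pinch bowl, the measuring cup and the coaster are within 25 mm of where they started (x of carrot1_mid in the frame of loaf_dish between -0.107 and 0.107 m and y of carrot1_mid in the frame of loaf_dish between -0.055 and 0.055 m and z of carrot1_mid in the frame of loaf_dish between 0 and 0.06 m and linear speed of each of carrot1, carrot2, carrot3 below 0.03 m/s and x of carrot2_mid in the frame of loaf_dish between -0.107 and 0.107 m and y of carrot2_mid in the frame of loaf_dish between -0.055 and 0.055 m and z of carrot2_mid in the frame of loaf_dish between 0 and 0.06 m and x of carrot3_mid in the frame of loaf_dish between -0.107 and 0.107 m and y of carrot3_mid in the frame of loaf_dish between -0.055 and 0.055 m and z of carrot3_mid in the frame of loaf_dish between 0 and 0.06 m and angle between loaf_dish's own z axis and vertical below 0.1 rad and distance of each of loaf_dish, pinch_bowl, measuring_cup, coaster from where it was at the start of the episode below 0.025 m); the robot touches nothing.
It fails at once if a carrot top is picked up (its middle rises 25 mm or more above where it lay on the board) (height (world z) of any of carrot1_mid, carrot2_mid, carrot3_mid above 0.129 m).
It fails at once if a carrot top is pinched or pressed down hard (over 15 N from the fingers) (contact force between the fingers and carrot1 above 15 N or contact force between the fingers and carrot2 above 15 N or contact force between the fingers and carrot3 above 15 N).
It fails at once if the dish, the pinch bowl, the measuring cup or the coaster is pushed more than 25 mm from its place (distance of any of loaf_dish, pinch_bowl, measuring_cup, coaster from where it was at the start of the episode above 0.025 m).
It fails at once if the pinch bowl or the measuring cup is tipped over (angle between any of pinch_bowl, measuring_cup's own z axis and vertical above 0.5 rad).
It also fails if it takes over 58 s, if anything falls off the work surface, if the arm or the gripper's body presses on something with over 40 N, if the wrist force passes 120 N, or if a joint passes its speed limit or range.

## Working session

There is one attempt and no reset: what is moved stays moved. The work goes in short steps, Python scripts to look and compute and a tool call to move; the robot and the scene stay as the last step left them, time stands still between calls to the robot, and variables do not carry over. Pictures are saved under pics/ and viewed, and the job is handed in when it is done.

Besides the shell and the picture viewer there is one more tool, called after "Request:" by a JSON object that holds its "method" and its "body". servo_tool: Moves the arm, as the interface text tells. Its arguments: {"type":"object","properties":{"rows":{"type":"array","items":{"type":"number"}},"force":{"type":"number"}},"required":["rows"]}

```bash
mkdir -p pics
python3 - <<'E'
from rig import env
import cv2
s=env.observe()
print(s)
for n in("scene","top","wrist"):
    im=env.get_image(n); cv2.imwrite(f"pics/{n}0.png",im[:,:,::-1]); print(n,env.camera_model(n))
E
```

```text
{'time_s': 0.0, 'q': array([ 5.79667801e+01,  2.18412896e+01,  7.43856402e+01, -1.67096110e-03,
        8.38567794e+01, -1.23357464e+01]), 'qvel': array([ 0.00803179, -0.03637007, -0.05311782,  0.13088819,  0.03136457,
       -0.00402075]), 'joint_efforts': array([ 7.20786538e-04, -4.48460805e+01, -2.31295484e+01, -1.72868636e-04,
        4.51574815e-03,  1.92998471e-05]), 'position': array([0.18522904, 0.51755865, 0.23070375]), 'tool_rot': array([[ 9.41486361e-01, -7.50349332e-04,  3.37050248e-01],
       [-3.37050963e-01, -1.25392975e-03,  9.41485569e-01],
       [-2.83805733e-04, -9.99998932e-01, -1.43346373e-03]]), 'ft_force': array([-0.37352065, -0.77628855, -0.4076566 ]), 'wrist_torque': array([ 0.04990299, -0.04376648, -0.01994108]), 'grip_width': 0.08539725783153508}
scene {'camera_matrix': array([[451.5129252 ,   0.        , 322.12854267],
       [  0.        , 451.5129252 , 244.58464817],
       [  0.        ,   0.        ,   1.        ]]), 'k1': -0.07546560827881638, 'R': array([[-0.06228295,  0.99803031, -0.00750506],
       [ 0.79464877,  0.04503824, -0.60539647],
      
[... 362 characters left out ...]
-0.98726599, -0.00372746, -0.15903447],
       [ 0.15906205, -0.00890703, -0.98722841]]), 't': array([-0.14392546,  0.56751159,  1.10809938])}
wrist {'camera_matrix': array([[349.21883803,   0.        , 320.0487148 ],
       [  0.        , 349.21883803, 239.26876919],
       [  0.        ,   0.        ,   1.        ]]), 'k1': 0.017167214912954004, 'mount': array([[ 3.21469187e-05,  9.58603977e-01,  2.84742716e-01,
        -7.26142840e-02],
       [ 6.68101367e-04, -2.84742674e-01,  9.58603757e-01,
        -1.43261205e-01],
       [ 9.99999776e-01,  1.59420841e-04, -6.49598227e-04,
         5.91914113e-04],
       [ 0.00000000e+00,  0.00000000e+00,  0.00000000e+00,
         1.00000000e+00]])}
```

View pics/top0.png

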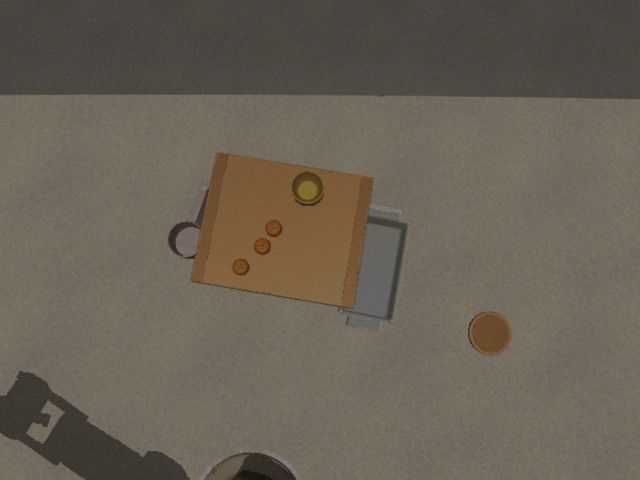

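View pics/scene0.png

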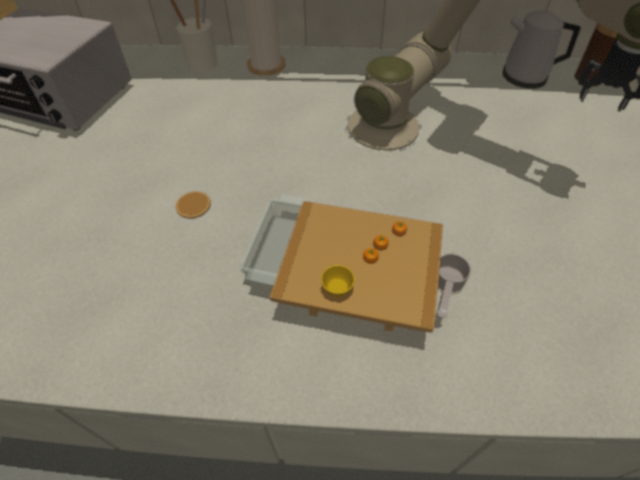

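```bash
cat > h.py <<'E'
import numpy as np, cv2
from rig import env
def ray(m,uv):
    K=m["camera_matrix"];d=(np.array(uv,float)-K[:2,2])/K[0,0]
    u=d.copy()
    for _ in range(20): u=d/(1+m["k1"]*(u@u))
    return np.array([*u,1.])
def cast(n,uv,z):
    m=env.camera_model(n);R,t=m["R"],m["t"]
    o=-R.T@t;d=R.T@ray(m,uv)
    return o+d*(z-o[2])/d[2]
def carrots(n,im,amin=40):
    hsv=cv2.cvtColor(im,cv2.COLOR_RGB2HSV)
    return hsv
E
python3 - <<'E'
from h import *
im=cv2.imread("pics/top0.png")
hsv=cv2.cvtColor(im,cv2.COLOR_BGR2HSV)
for p in [(273,228),(270,233),(262,246),(262,251),(240,267),(240,272),(290,250),(210,250),(365,240),(310,190)]: print(p,hsv[p[1],p[0]])
cv2.imwrite("pics/topz.png",cv2.resize(im[140:340,160:420],None,fx=3,fy=3,interpolation=cv2.INTER_CUBIC))
# board by saturation+value
m=((hsv[...,1]>110)&(hsv[...,2]>60)).astype(np.uint8)*255
m[:,430:]=0;m[330:]=0
m=cv2.morphologyEx(m,cv2.MORPH_OPEN,np.ones((5,5)))
c=max(cv2.findContours(m,0,2)[0],key=cv2.contourArea)
a=cv2.approxPolyDP(cv2.convexHull(c),6,True)[:,0];print(a)
for p in a: print(cast("top",p,.094))
E
```

```text
(273, 228) [ 20 175  92]
(270, 233) [ 12 203 118]
(262, 246) [ 27 163  78]
(262, 251) [ 12 196 133]
(240, 267) [ 27 138  89]
(240, 272) [ 13 204 126]
(290, 250) [ 16 140 131]
(210, 250) [ 16 132 126]
(365, 240) [ 30  13 102]
(310, 190) [ 22 169 131]
[[217 153]
 [372 178]
 [352 307]
 [191 280]]
[0.7420898  0.07417063 0.094     ]
[ 0.68856574 -0.25543284  0.094     ]
[ 0.41756919 -0.2109419   0.094     ]
[0.47137954 0.11857451 0.094     ]
```

View pics/topz.png

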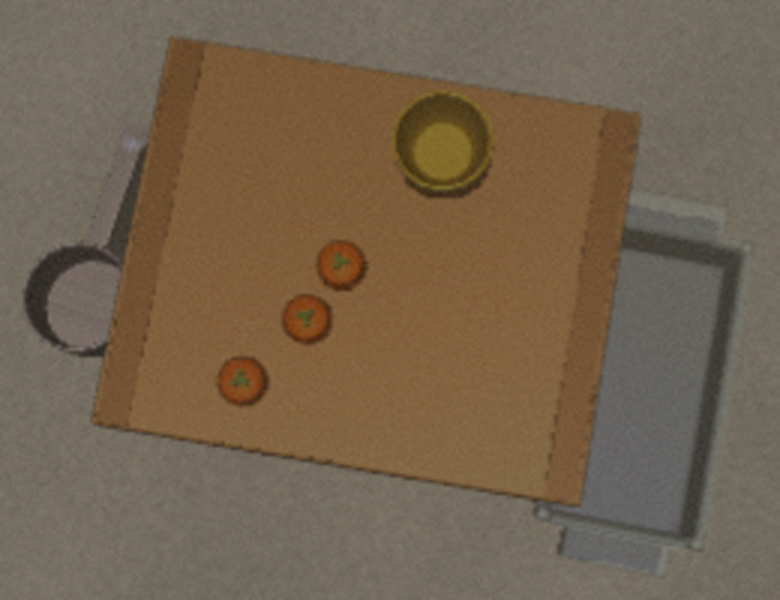

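```bash
cat >> h.py <<'E'
C=np.array([.580,-.068]);yaw=np.deg2rad(-9.3)
bx=np.array([np.cos(yaw),np.sin(yaw)]);by=np.array([-bx[1],bx[0]])
def tob(p): d=np.array(p[:2])-C; return np.round(np.array([d@bx,d@by])*1000,1)
def tow(x,y): return C+(x*bx+y*by)/1000
E
python3 - <<'E'
from h import *
for n,hull in (("top",None),("scene",None)):
    im=cv2.imread(f"pics/{n}0.png");hsv=cv2.cvtColor(im,cv2.COLOR_BGR2HSV)
    sat=180 if n=="top" else 215
    m=((hsv[...,0]<15)&(hsv[...,1]>sat)).astype(np.uint8)*255
    if n=="scene": m[:200]=0;m[300:]=0
    m=cv2.morphologyEx(m,cv2.MORPH_CLOSE,np.ones((7,7)))
    for c in cv2.findContours(m,0,2)[0]:
        if cv2.contourArea(c)>40:
            (u,v),r=cv2.minEnclosingCircle(c); p=cast(n,(u,v),.104); print(n,cv2.contourArea(c),u,v,r,p.round(4),tob(p))
for nm,uv,z in (("dishfar+",(409.3,221.7),.066),("dishfar-",(392.3,321.7),.066),("bowl",(307.5,188.5),.13),("near-",(341,310.5),.066)):
    p=cast("top",uv,z);print(nm,p.round(4),tob(p))
# board from scene
for uv in ((305,204),(443,223),(434,326),(275,300)): p=cast("scene",uv,.094);print(p.round(4),tob(p))
E
```

```text
top 155.0 240.3000030517578 266.70001220703125 7.78340482711792 [0.4981 0.0168 0.104 ] [-94.5  70.4]
top 348.0 267.5 237.0 18.607892990112305 [ 0.5596 -0.0376  0.104 ] [-25.1  26.7]
dishfar+ [ 0.6001 -0.3374  0.066 ] [  63.4 -262.6]
dishfar- [ 0.3882 -0.2967  0.066 ] [-152.4 -256.7]
bowl [ 0.6558 -0.1195  0.13  ] [ 83.1 -38.6]
near- [ 0.4111 -0.19    0.066 ] [-146.9 -147.7]
[ 0.4279 -0.2068  0.094 ] [-127.6 -161.6]
[0.4692 0.1206 0.094 ] [-139.9  168.2]
[0.7386 0.0765 0.094 ] [133.2 168.2]
[ 0.6973 -0.2459  0.094 ] [ 144.5 -156.6]
```

Run:
```python
from h import *
for uv in ((273.7,228),(262.2,246.3),(240.3,266.8)): p=cast("top",uv,.106);print(p.round(4),tob(p))
for uv in ((370.5,255.5),(381.5,242.5),(400,228)): p=cast("scene",uv,.108);print(p.round(4),tob(p))
for b in ((0,80),(-48,100),(-95,125),(0,-190),(-48,-190),(-95,-190)): print(b,tow(*b).round(4))
```

```text
[ 0.5781 -0.0502  0.106 ] [-4.8 17.3]
[ 0.54   -0.0272  0.106 ] [-46.1  33.8]
[0.4977 0.0165 0.106 ] [-94.9  70.1]
[ 0.5829 -0.0505  0.108 ] [ 0.  17.7]
[ 0.5459 -0.026   0.108 ] [-40.4  35.9]
[0.5018 0.0168 0.108 ] [-90.8  71. ]
(0, 80) [0.5929 0.0109]
(-48, 100) [0.5488 0.0384]
(-95, 125) [0.5064 0.0707]
(0, -190) [ 0.5493 -0.2555]
(-48, -190) [ 0.5019 -0.2477]
(-95, -190) [ 0.4555 -0.2402]
```

Request:
{"method": "servo_tool", "body": {"rows": [0.14,0.0203,-0.0264,-0.001,0,0,-3.98,0.14,0.0203,-0.0264,-0.001,0,0,-3.98,0.14,0.0203,-0.0264,-0.001,0,0,-3.98,0.14,0.0203,-0.0264,-0.001,0,0,-3.98,0.14,0.0203,-0.0264,-0.001,0,0,-3.98,0.14,0.0203,-0.0264,-0.001,0,0,-3.98,0.14,0.0203,-0.0264,-0.001,0,0,-3.98,0.14,0.0203,-0.0264,-0.001,0,0,-3.98,0.14,0.0203,-0.0264,-0.001,0,0,-3.98,0.14,0.0203,-0.0264,-0.001,0,0,-3.98]}}

```text
time_s: 0.98
position: [0.389, 0.2523, 0.2212]
tool_rot: [[0.505, -0.0, 0.863], [-0.863, -0.0, 0.505], [-0.0, -1.0, -0.0]]
ft_force: [0.2, 0.5, 0.4]
grip_width: 0.0119
```

Request:
{"method": "servo_tool", "body": {"rows": [0.14,0.0203,-0.0264,-0.005,0,0,-3.98,0.14,0.0203,-0.0264,-0.005,0,0,-3.98,0.14,0.0203,-0.0264,-0.005,0,0,-3.98,0.14,0.0203,-0.0264,-0.005,0,0,-3.98,0.14,0.0203,-0.0264,-0.005,0,0,-3.98,0.14,0.0203,-0.0264,-0.005,0,0,-3.98,0.14,0.0203,-0.0264,-0.005,0,0,-3.98,0.14,0.0203,-0.0264,-0.005,0,0,-3.98,0.14,0.0203,-0.0264,-0.005,0,0,-3.98,0.14,0.0203,-0.0264,-0.005,0,0,-3.98]}}

```text
time_s: 1.82
position: [0.5921, -0.0117, 0.1708]
tool_rot: [[-0.165, -0.001, 0.986], [-0.986, 0.0, -0.165], [-0.0, -1.0, -0.001]]
ft_force: [-0.0, 0.7, -0.8]
grip_width: 0.0117
```

Run:
```python
from h import *
s=env.observe();print(s["time_s"],s["position"],s["tool_rot"].round(3),s["grip_width"],tob(s["position"]))
for n in("wrist",): cv2.imwrite(f"pics/{n}1.png",env.get_image(n)[:,:,::-1])
```

```text
1.8167 [ 0.59206322 -0.01171666  0.17078453] [[-0.165 -0.001  0.986]
 [-0.986  0.    -0.165]
 [-0.    -1.    -0.001]] 0.011742225372785171 [ 2.8 57.5]
```

View pics/wrist1.png

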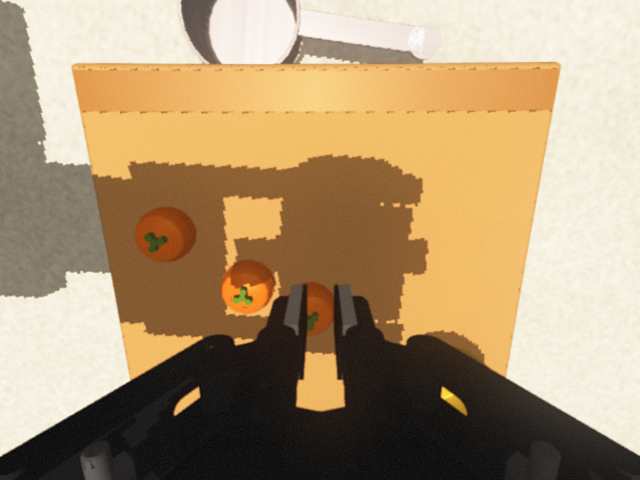

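```bash
cat >> h.py <<'E'
def wcast(uv,z,s):
    m=env.camera_model("wrist");M=m["mount"];T=np.eye(4);T[:3,:3]=s["tool_rot"];T[:3,3]=s["position"]
    W=T@M;o=W[:3,3];d=W[:3,:3]@ray(m,uv);return o+d*(z-o[2])/d[2]
E
python3 - <<'E'
from h import *
s=env.observe()
for uv in ((315,308),(247.5,287),(165.5,235)): p=wcast(uv,.104,s);print(p.round(4),tob(p))
for uv in ((75,65),(559,65),(84,111)):p=wcast(uv,.094,s);print(p.round(4),tob(p))
E
```

```text
[ 0.5851 -0.0519  0.104 ] [ 2.4 16.8]
[ 0.5446 -0.0294  0.104 ] [-41.1  32.4]
[0.5029 0.0136 0.104 ] [-89.3  68.1]
[0.4781 0.1159 0.094 ] [-130.3  165. ]
[0.7461 0.0689 0.094 ] [141.8 161.9]
[0.474  0.0921 0.094 ] [-130.5  140.9]
```

Request:
{"method": "servo_tool", "body": {"rows": [0.14,0,0,-0.018,0,0,0,0.14,0,0,-0.018,0,0,0,0.14,0,0,-0.018,0,0,0,0.14,0,0,-0.012,0,0,0,0.14,0,0,-0.006,0,0,0,0.14,0,0,0,0,0,0]}}

```text
time_s: 2.37
position: [0.5908, -0.0101, 0.098]
tool_rot: [[-0.162, -0.003, 0.987], [-0.987, 0.001, -0.162], [-0.0, -1.0, -0.003]]
ft_force: [-0.4, 1.0, -0.5]
grip_width: 0.012
```

Request:
{"method": "servo_tool", "body": {"rows": [0.14,-0.0008,-0.005,0,0,0,0,0.14,-0.0008,-0.005,0,0,0,0,0.14,-0.0008,-0.005,0,0,0,0,0.14,-0.0008,-0.005,0,0,0,0,0.14,-0.0013,-0.0079,0,0,0,0,0.14,-0.0013,-0.0079,0,0,0,0,0.14,-0.0013,-0.0079,0,0,0,0,0.14,-0.0013,-0.0079,0,0,0,0]}}

```text
time_s: 3.03
position: [0.5828, -0.0628, 0.0994]
tool_rot: [[-0.162, 0.0, 0.987], [-0.987, -0.0, -0.162], [0.0, -1.0, 0.0]]
ft_force: [0.6, -0.2, 0.2]
grip_width: 0.0116
```

Run:
```python
from h import *
s=env.observe();print(s["time_s"],s["position"],tob(s["position"]),s["ft_force"])
for n in("wrist","top"): cv2.imwrite(f"pics/{n}2.png",env.get_image(n)[:,:,::-1])
im=cv2.imread("pics/top2.png");a=cv2.resize(im[140:340,160:420],None,fx=2.4,fy=2.4);b=cv2.imread("pics/wrist2.png")
```

```text
3.0333 [ 0.58281886 -0.06279312  0.09939325] [1.9 5.6] [ 0.63100518 -0.22780029  0.15135147]
```

View pics/wrist2.png

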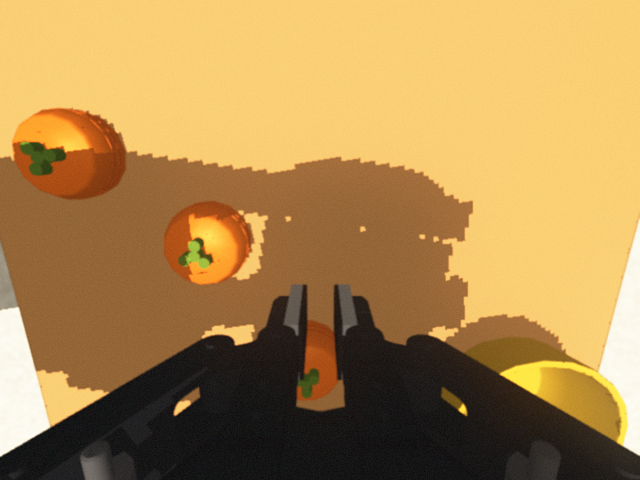

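View pics/top2.png

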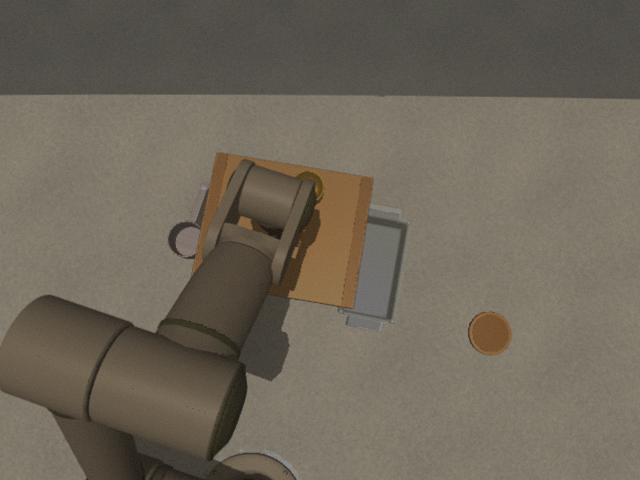

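Request:
{"method": "servo_tool", "body": {"rows": [0.14,-0.0023,-0.0079,-0.001,0,0,0,0.14,-0.0013,-0.0079,0,0,0,0,0.14,-0.0013,-0.0079,0,0,0,0,0.14,-0.0013,-0.0079,0,0,0,0,0.14,-0.0013,-0.0079,0,0,0,0,0.14,-0.0013,-0.0079,0,0,0,0,0.14,-0.0013,-0.0079,0,0,0,0,0.14,-0.0013,-0.0079,0,0,0,0,0.14,-0.0013,-0.0079,0,0,0,0,0.14,-0.0013,-0.0079,0,0,0,0]}}

```text
time_s: 3.97
position: [0.5688, -0.1416, 0.0984]
tool_rot: [[-0.162, 0.0, 0.987], [-0.987, -0.0, -0.162], [0.0, -1.0, 0.0]]
ft_force: [0.0, -0.1, 0.1]
grip_width: 0.0115
```

Run:
```python
from h import *
s=env.observe();print(s["time_s"],s["position"],tob(s["position"]),s["ft_force"])
for n in("wrist",): cv2.imwrite(f"pics/{n}3.png",env.get_image(n)[:,:,::-1])
```

```text
3.9667 [ 0.56883663 -0.14162921  0.09836398] [  0.9 -74.5] [ 0.02609008 -0.13910308  0.09564805]
```

View pics/wrist3.png

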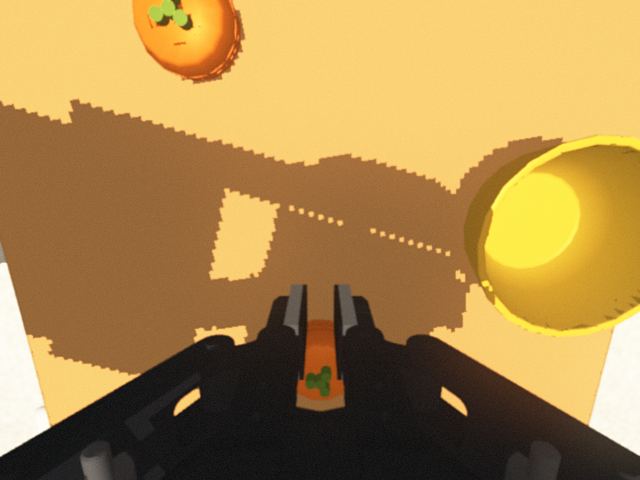

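Request:
{"method": "servo_tool", "body": {"rows": [0.14,-0.0013,-0.0079,0,0,0,0,0.14,-0.0013,-0.0079,0,0,0,0,0.14,-0.0013,-0.0079,0,0,0,0,0.14,-0.0013,-0.0079,0,0,0,0,0.14,-0.0013,-0.0079,0,0,0,0,0.14,-0.0013,-0.0079,0,0,0,0,0.14,-0.0013,-0.0079,0,0,0,0,0.14,-0.0013,-0.0079,0,0,0,0,0.14,-0.0013,-0.0079,0,0,0,0,0.14,-0.0013,-0.0079,0,0,0,0]}}

```text
time_s: 4.85
position: [0.5558, -0.2206, 0.0984]
tool_rot: [[-0.162, 0.0, 0.987], [-0.987, -0.0, -0.162], [0.0, -1.0, 0.0]]
ft_force: [-0.5, 0.5, 0.5]
grip_width: 0.012
```

Request:
{"method": "servo_tool", "body": {"rows": [0.14,-0.0013,-0.0079,0,0,0,0,0.14,0,0,0,0,0,0,0.14,0,0,0,0,0,0]}}

```text
time_s: 5.1
position: [0.5546, -0.2281, 0.0982]
tool_rot: [[-0.162, -0.0, 0.987], [-0.987, 0.0, -0.162], [-0.0, -1.0, -0.0]]
ft_force: [-0.0, -0.2, -0.0]
grip_width: 0.0118
```

Run:
```python
from h import *
s=env.observe();print(s["time_s"],s["position"],tob(s["position"]),s["ft_force"])
for n in("wrist","scene"): cv2.imwrite(f"pics/{n}4.png",env.get_image(n)[:,:,::-1])
```

```text
5.1 [ 0.5545679  -0.22805993  0.09824371] [   0.8 -162.1] [-0.0427138  -0.23276218 -0.04461981]
```

View pics/wrist4.png

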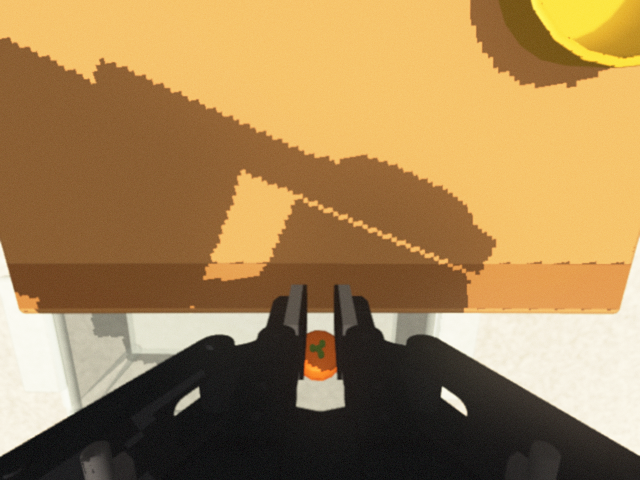

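View pics/scene4.png

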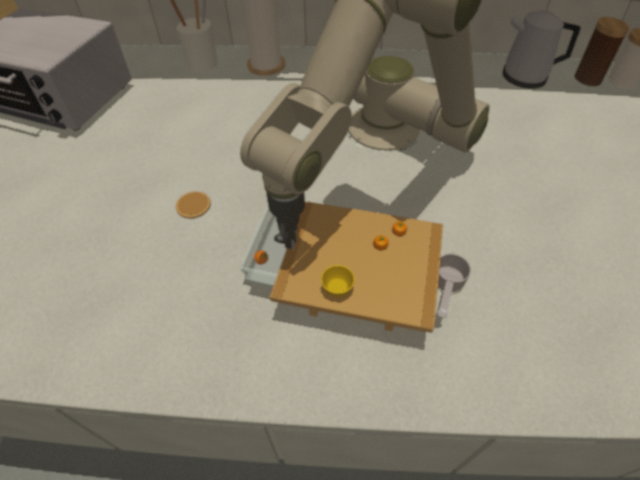

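Request:
{"method": "servo_tool", "body": {"rows": [0.14,0,0,0.02,0,0,0,0.14,0,0,0.025,0,0,0,0.14,-0.0006,0.02,0.01,0,0,0,0.14,-0.0006,0.03,0,0,0,0,0.14,-0.0006,0.032,0,0,0,0,0.14,-0.0006,0.032,0,0,0,0,0.14,-0.0006,0.032,0,0,0,0,0.14,-0.0006,0.032,0,0,0,0,0.14,-0.0006,0.032,0,0,0,0,0.14,-0.0006,0.031,0,0,0,0]}}

```text
time_s: 6.03
position: [0.5495, 0.0154, 0.1535]
tool_rot: [[-0.161, 0.0, 0.987], [-0.987, 0.0, -0.161], [-0.0, -1.0, 0.0]]
ft_force: [0.5, 0.4, 0.7]
grip_width: 0.0119
```

Request:
{"method": "servo_tool", "body": {"rows": [0.14,0,0,0,0,0,0]}}

```text
time_s: 6.12
position: [0.549, 0.0184, 0.1535]
tool_rot: [[-0.157, -0.0, 0.988], [-0.988, 0.001, -0.157], [-0.001, -1.0, -0.001]]
ft_force: [0.2, 0.2, -0.0]
grip_width: 0.0122
```

Run:
```python
from h import *
s=env.observe();print(s["time_s"],s["position"],tob(s["position"]),s["ft_force"])
for n in("wrist",): cv2.imwrite(f"pics/{n}5.png",env.get_image(n)[:,:,::-1])
```

```text
6.1167 [0.54904941 0.01841493 0.15352118] [-44.5  80.3] [ 0.19564204  0.16221828 -0.01653853]
```

View pics/wrist5.png

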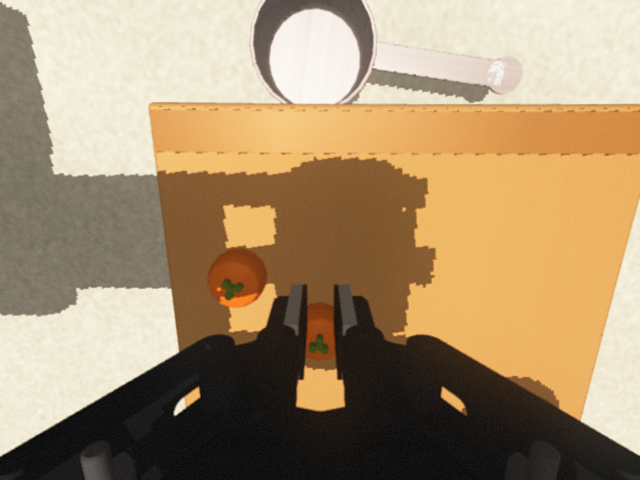

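Request:
{"method": "servo_tool", "body": {"rows": [0.14,0,0,-0.02,0,0,0,0.14,0,0,-0.02,0,0,0,0.14,0,0,-0.01,0,0,0,0.14,0,0,-0.0055,0,0,0,0.14,0,0,0,0,0,0,0.14,-0.001,-0.006,0,0,0,0,0.14,-0.001,-0.006,0,0,0,0,0.14,-0.001,-0.006,0,0,0,0,0.14,-0.001,-0.006,0,0,0,0,0.14,-0.001,-0.006,0,0,0,0]}}

```text
time_s: 7.0
position: [0.5449, -0.0176, 0.0983]
tool_rot: [[-0.162, 0.001, 0.987], [-0.987, -0.0, -0.162], [0.0, -1.0, 0.001]]
ft_force: [-0.9, -0.2, 1.2]
grip_width: 0.0123
```

Request:
{"method": "servo_tool", "body": {"rows": [0.14,-0.0013,-0.0079,0,0,0,0,0.14,-0.0013,-0.0079,0,0,0,0,0.14,-0.0013,-0.0079,0,0,0,0,0.14,-0.0013,-0.0079,0,0,0,0,0.14,-0.0013,-0.0079,0,0,0,0,0.14,-0.0013,-0.0079,0,0,0,0]}}

```text
time_s: 7.5
position: [0.5369, -0.065, 0.0978]
tool_rot: [[-0.162, -0.0, 0.987], [-0.987, 0.0, -0.162], [-0.0, -1.0, -0.0]]
ft_force: [0.3, 0.6, 0.7]
grip_width: 0.0121
```

Run:
```python
from h import *
s=env.observe();print(s["time_s"],s["position"],tob(s["position"]),s["ft_force"])
for n in("wrist",): cv2.imwrite(f"pics/{n}6.png",env.get_image(n)[:,:,::-1])
```

```text
7.5 [ 0.53692151 -0.06495389  0.09781171] [-43.  -4.] [0.31684086 0.58819466 0.68007586]
```

View pics/wrist6.png

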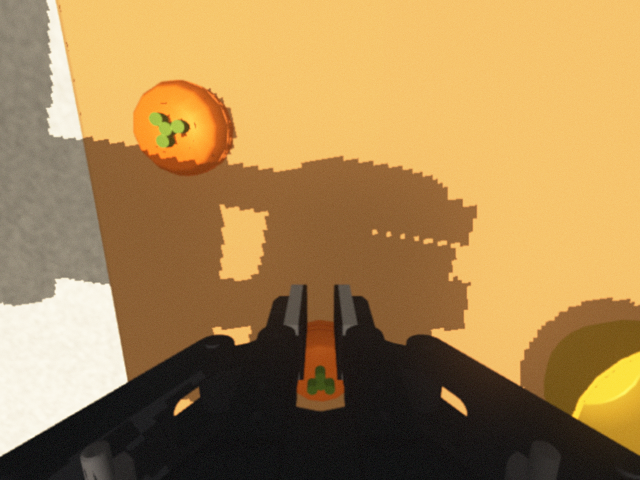

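Carrot 2 is centred in the finger notch at (320,360). I continue: 20 rows of 8 mm to y ≈ -164.

Request:
{"method": "servo_tool", "body": {"rows": [0.14,-0.0013,-0.0079,0,0,0,0,0.14,-0.0013,-0.0079,0,0,0,0,0.14,-0.0013,-0.0079,0,0,0,0,0.14,-0.0013,-0.0079,0,0,0,0,0.14,-0.0013,-0.0079,0,0,0,0,0.14,-0.0013,-0.0079,0,0,0,0,0.14,-0.0013,-0.0079,0,0,0,0,0.14,-0.0013,-0.0079,0,0,0,0,0.14,-0.0013,-0.0079,0,0,0,0,0.14,-0.0013,-0.0079,0,0,0,0]}}

```text
time_s: 8.38
position: [0.5239, -0.1439, 0.0978]
tool_rot: [[-0.162, 0.0, 0.987], [-0.987, -0.0, -0.162], [0.0, -1.0, 0.0]]
ft_force: [0.2, -0.6, -0.3]
grip_width: 0.0124
```

Request:
{"method": "servo_tool", "body": {"rows": [0.14,-0.0013,-0.0079,0,0,0,0,0.14,-0.0013,-0.0079,0,0,0,0,0.14,-0.0013,-0.0079,0,0,0,0,0.14,-0.0013,-0.0079,0,0,0,0,0.14,-0.0013,-0.0079,0,0,0,0,0.14,-0.0013,-0.0079,0,0,0,0,0.14,-0.0013,-0.0079,0,0,0,0,0.14,-0.0013,-0.0079,0,0,0,0,0.14,-0.0013,-0.0079,0,0,0,0,0.14,-0.0013,-0.0079,0,0,0,0]}}

```text
time_s: 9.22
position: [0.5109, -0.2229, 0.0978]
tool_rot: [[-0.162, -0.0, 0.987], [-0.987, -0.0, -0.162], [0.0, -1.0, 0.0]]
ft_force: [0.5, 0.0, -0.9]
grip_width: 0.0117
```

Request:
{"method": "servo_tool", "body": {"rows": [0.14,0,0,0,0,0,0,0.14,0,0,0,0,0,0]}}

```text
time_s: 9.38
position: [0.511, -0.2224, 0.0978]
tool_rot: [[-0.162, -0.0, 0.987], [-0.987, 0.0, -0.162], [-0.0, -1.0, -0.0]]
ft_force: [-0.2, -0.0, 0.3]
grip_width: 0.0118
```

Run:
```python
from h import *
s=env.observe();print(s["time_s"],s["position"],tob(s["position"]),s["ft_force"])
for n in("wrist","scene"): cv2.imwrite(f"pics/{n}7.png",env.get_image(n)[:,:,::-1])
```

```text
9.3833 [ 0.51096857 -0.22244025  0.0977582 ] [ -43.2 -163.6] [-0.18632347 -0.01539386  0.26837021]
```

View pics/wrist7.png

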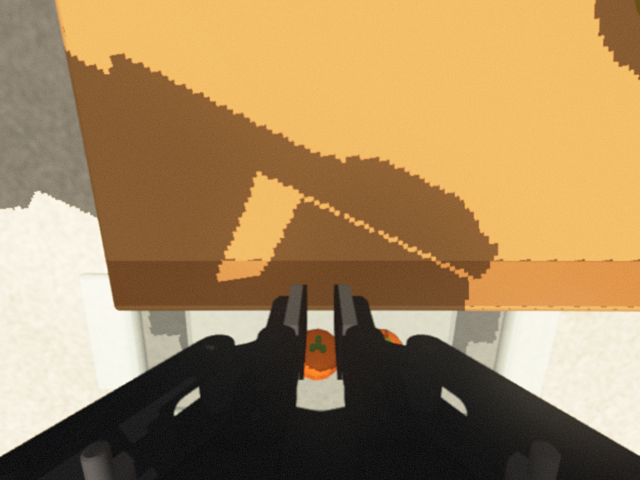

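View pics/scene7.png

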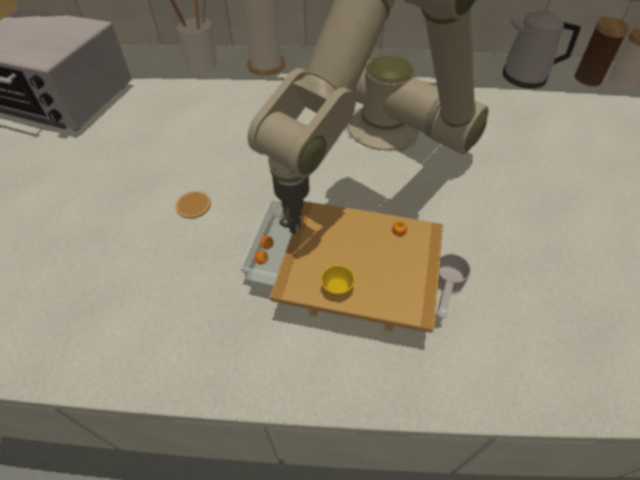

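Request:
{"method": "servo_tool", "body": {"rows": [0.14,0,0,0.02,0,0,0,0.14,0,0,0.025,0,0,0,0.14,0,0.02,0.01,0,0,0,0.14,-0.0003,0.033,0,0,0,0,0.14,-0.0003,0.036,0,0,0,0,0.14,-0.0003,0.036,0,0,0,0,0.14,-0.0003,0.036,0,0,0,0,0.14,-0.0003,0.036,0,0,0,0,0.14,-0.0003,0.036,0,0,0,0,0.14,0,0.036,0,0,0,0]}}

```text
time_s: 10.32
position: [0.5088, 0.0491, 0.153]
tool_rot: [[-0.161, 0.0, 0.987], [-0.987, 0.0, -0.161], [-0.0, -1.0, 0.0]]
ft_force: [0.4, -0.4, -0.3]
grip_width: 0.012
```

Request:
{"method": "servo_tool", "body": {"rows": [0.14,0,0.0166,0,0,0,0,0.14,0,0,0,0,0,0]}}

```text
time_s: 10.48
position: [0.5086, 0.067, 0.153]
tool_rot: [[-0.157, -0.0, 0.988], [-0.988, 0.001, -0.157], [-0.001, -1.0, -0.0]]
ft_force: [-0.9, -0.3, 0.4]
grip_width: 0.012
```

Run:
```python
from h import *
s=env.observe();print(s["time_s"],s["position"],tob(s["position"]),s["ft_force"])
for n in("wrist",): cv2.imwrite(f"pics/{n}8.png",env.get_image(n)[:,:,::-1])
```

```text
10.4833 [0.50860983 0.06704904 0.15295016] [-92.3 121.7] [-0.93204952 -0.2728056   0.37931521]
```

View pics/wrist8.png

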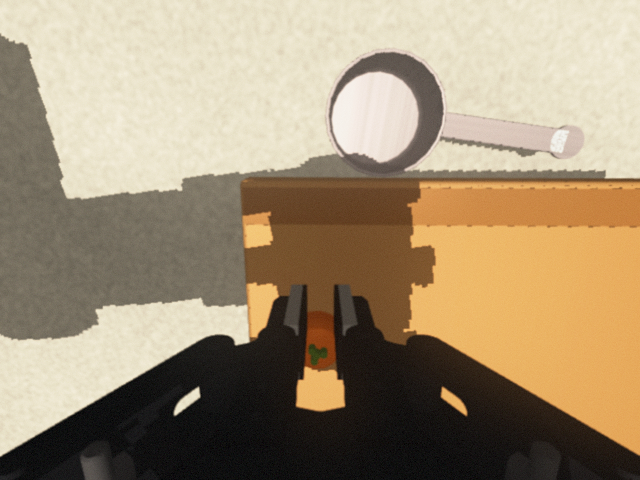

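Request:
{"method": "servo_tool", "body": {"rows": [0.14,0,0,-0.02,0,0,0,0.14,0,0,-0.02,0,0,0,0.14,0,0,-0.01,0,0,0,0.14,0,0,-0.005,0,0,0,0.14,0,0,0,0,0,0,0.14,-0.001,-0.006,0,0,0,0,0.14,-0.001,-0.006,0,0,0,0,0.14,-0.001,-0.006,0,0,0,0,0.14,-0.001,-0.006,0,0,0,0,0.14,-0.001,-0.006,0,0,0,0]}}

```text
time_s: 11.37
position: [0.5043, 0.0326, 0.0982]
tool_rot: [[-0.162, 0.001, 0.987], [-0.987, -0.0, -0.162], [0.0, -1.0, 0.001]]
ft_force: [0.7, 0.9, 0.1]
grip_width: 0.0121
```

Request:
{"method": "servo_tool", "body": {"rows": [0.14,-0.0013,-0.0079,0,0,0,0,0.14,-0.0013,-0.0079,0,0,0,0,0.14,-0.0013,-0.0079,0,0,0,0,0.14,-0.0013,-0.0079,0,0,0,0,0.14,-0.0013,-0.0079,0,0,0,0,0.14,-0.0013,-0.0079,0,0,0,0]}}

```text
time_s: 11.87
position: [0.4963, -0.0148, 0.0978]
tool_rot: [[-0.162, -0.0, 0.987], [-0.987, -0.0, -0.162], [0.0, -1.0, -0.0]]
ft_force: [0.3, 0.2, -0.3]
grip_width: 0.012
```

Run:
```python
from h import *
s=env.observe();print(s["time_s"],s["position"],tob(s["position"]),s["ft_force"])
for n in("wrist",): cv2.imwrite(f"pics/{n}9.png",env.get_image(n)[:,:,::-1])
```

```text
11.8667 [ 0.49633146 -0.01475008  0.09782589] [-91.2  39. ] [ 0.30672366  0.15854395 -0.3188511 ]
```

View pics/wrist9.png

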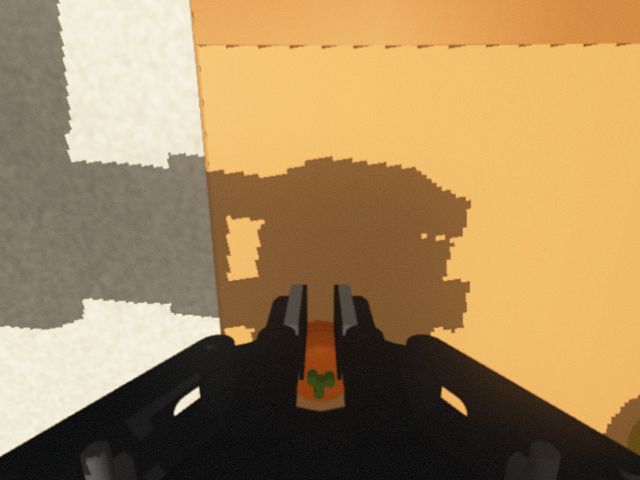

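Carrot 1 is centred in the notch (320,360). From y=39 to -164 is 203 mm, about 25 rows.

Request:
{"method": "servo_tool", "body": {"rows": [0.14,-0.0013,-0.0079,0,0,0,0,0.14,-0.0013,-0.0079,0,0,0,0,0.14,-0.0013,-0.0079,0,0,0,0,0.14,-0.0013,-0.0079,0,0,0,0,0.14,-0.0013,-0.0079,0,0,0,0,0.14,-0.0013,-0.0079,0,0,0,0,0.14,-0.0013,-0.0079,0,0,0,0,0.14,-0.0013,-0.0079,0,0,0,0,0.14,-0.0013,-0.0079,0,0,0,0,0.14,-0.0013,-0.0079,0,0,0,0]}}

```text
time_s: 12.75
position: [0.4833, -0.0937, 0.0978]
tool_rot: [[-0.162, -0.0, 0.987], [-0.987, 0.0, -0.162], [-0.0, -1.0, -0.0]]
ft_force: [0.3, 0.1, 0.1]
grip_width: 0.0119
```

Request:
{"method": "servo_tool", "body": {"rows": [0.14,-0.0013,-0.0079,0,0,0,0,0.14,-0.0013,-0.0079,0,0,0,0,0.14,-0.0013,-0.0079,0,0,0,0,0.14,-0.0013,-0.0079,0,0,0,0,0.14,-0.0013,-0.0079,0,0,0,0,0.14,-0.0013,-0.0079,0,0,0,0,0.14,-0.0013,-0.0079,0,0,0,0,0.14,-0.0013,-0.0079,0,0,0,0,0.14,-0.0013,-0.0079,0,0,0,0,0.14,-0.0013,-0.0079,0,0,0,0]}}

```text
time_s: 13.58
position: [0.4703, -0.1727, 0.0978]
tool_rot: [[-0.162, -0.0, 0.987], [-0.987, -0.0, -0.162], [0.0, -1.0, -0.0]]
ft_force: [-0.4, -0.9, -0.2]
grip_width: 0.0119
```

Request:
{"method": "servo_tool", "body": {"rows": [0.14,-0.0013,-0.0079,0,0,0,0,0.14,-0.0013,-0.0079,0,0,0,0,0.14,-0.0013,-0.0079,0,0,0,0,0.14,-0.0013,-0.0079,0,0,0,0,0.14,-0.0013,-0.0079,0,0,0,0,0.14,0,0,0,0,0,0,0.14,0,0,0,0,0,0,0.14,0,0,0.02,0,0,0,0.14,0,0,0.03,0,0,0,0.14,0,0,0.03,0,0,0]}}

```text
time_s: 14.42
position: [0.4636, -0.2107, 0.1784]
tool_rot: [[-0.161, -0.002, 0.987], [-0.987, 0.001, -0.161], [-0.001, -1.0, -0.002]]
ft_force: [-0.5, -0.3, 0.8]
grip_width: 0.012
```

Request:
{"method": "servo_tool", "body": {"rows": [0.14,-0.01,0.03,0.02,0,0,0,0.14,-0.01,0.035,0.02,0,0,0,0.14,-0.01,0.035,0,0,0,0,0.14,-0.01,0.035,0,0,0,0,0.14,-0.01,0.035,0,0,0,0,0.14,0,0.035,0,0,0,0,0.14,0,0.035,0,0,0,0,0.14,0,0.03,0,0,0,0,0.14,0,0,0,0,0,0,0.14,0,0,0,0,0,0]}}

```text
time_s: 15.25
position: [0.4135, 0.06, 0.2179]
tool_rot: [[-0.158, -0.0, 0.987], [-0.987, -0.0, -0.158], [0.0, -1.0, -0.0]]
ft_force: [-0.2, -0.5, -0.6]
grip_width: 0.0118
```

Run:
```python
from h import *
s=env.observe();print(s["time_s"],s["position"],tob(s["position"]),s["ft_force"])
for n in("top","scene"): cv2.imwrite(f"pics/{n}10.png",env.get_image(n)[:,:,::-1])
```

```text
15.25 [0.41353858 0.06002472 0.21785938] [-185.    99.4] [-0.15099794 -0.45017551 -0.61220186]
```

View pics/top10.png

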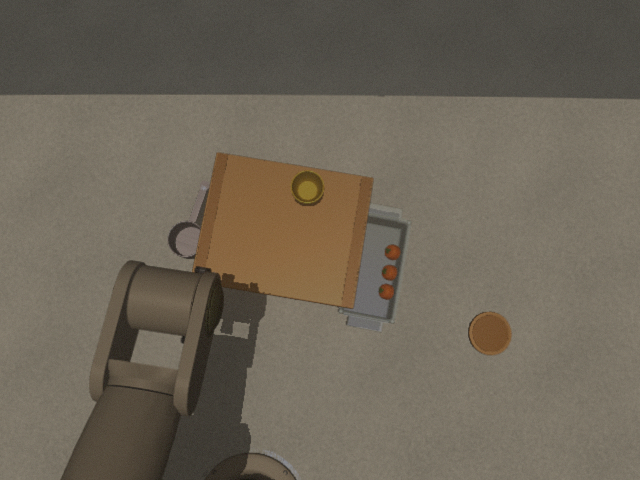

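View pics/scene10.png

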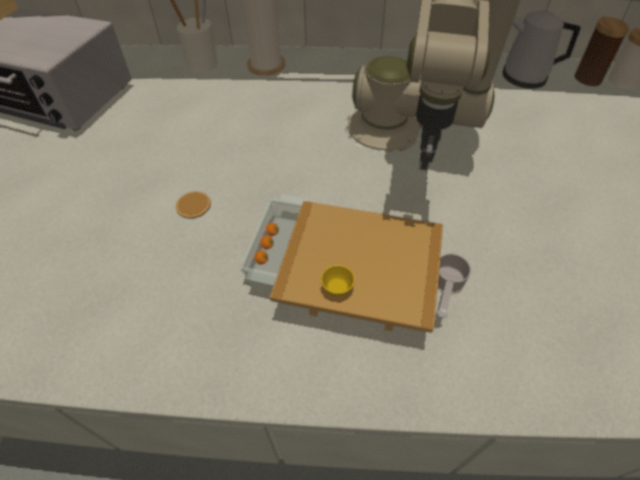

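Run:
```python
from h import *
a=cv2.imread("pics/top10.png");b=env.get_image("top")[:,:,::-1];z=cv2.imread("pics/top0.png")
print("now vs last (dish)",cv2.absdiff(a,b.copy())[215:330,360:410].max())
d=cv2.absdiff(z,b.copy())
for n,(x0,x1,y0,y1) in dict(dish=(340,412,200,335),bowl=(288,328,168,208),cup=(165,195,180,230),coaster=(465,515,308,358)).items(): print(n,(d[y0:y1,x0:x1].max(2)>40).sum())
for uv in((393,252),(390,272),(386,292)): print(tob(cast("top",uv,.015)))
env.close_job()
```

```text
now vs last (dish) 19
dish 516
bowl 0
cup 0
coaster 0
[   0.7 -243.8]
[ -44.4 -243.5]
[ -89.4 -241.2]
the job is handed in; nothing more can be done
```

All three carrot tops are in the glass loaf dish, and I handed the job in at about 15 s of the 58 s allowed. I pushed them one at a time (3, then 2, then 1), with the fingers nearly shut so each carrot sat in the narrow gap between the tips. Each went straight along the board and off the end.

**Carrots:** The last top and scene pictures show all three in a row in the dish. Measured in the board's frame, they lie at x of about 1, -44 and -89 mm and y of about -242 mm. I judged the dish to be centred near x = -45, y = -205 mm, which puts all three inside its walls. They end up close to its far wall, about 38 mm off centre against the 55 mm limit.

**At rest:** The last two pictures of the dish, taken 0.1 s apart, matched apart from what looks like image noise.

**Other objects:** The bowl, measuring cup and coaster showed no changed pixels since the start. For the dish, 516 pixels in its area had changed. I put that down to the carrots now in it, because its outline looked the same in the pictures, but I did not measure its position again.

**Forces:** The wrist force read about 1 N or less per axis in every reading, and the arm was clear of everything at hand-in.

No check failed. The cameras disagreed by about 5 mm on where the carrots started, so I lined up each push using the wrist view.

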